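Make up two supper kits

TASK

Make up the two supper kits from the things standing on the worktop. Blue tray: the lemon in the square bay and the salt shaker upright in the round well; wooden tray: the lime in the square bay and the green-capped spice jar upright in the round well. Leave the garlic and the pink cup where they are.

Things in the scene. Friction and masses are not known exactly. Their poses are not given: they have to be found in the camera images.
- lemon_centre (a point): Yellow lemon, 72 mm long (its x), 57 mm wide (its y), 58 mm high, loose, about 0.1 kg; it lies on the worktop. This point is the fruit's centre, 29 mm above what it rests on at the start; its x is the fruit's long axis.
- lime_centre (a point): Green lime, 55 mm long (its x), 47 mm wide (its y), 48 mm high, loose, about 0.06 kg. This point is the fruit's centre, 24 mm above what it rests on at the start; its x is the fruit's long axis.
- salt_shaker: Upright round glass salt shaker with a grey domed, pierced top, loose, 90 mm high, body 44 mm across up to 70 mm high, top 34 mm across. Origin at the centre of its underside, z up its axis. About 0.1 kg.
- spice_jar: Upright round spice jar with a green screw cap and a label, loose, 46 mm across, 106 mm high (the cap is its top 20 mm). Origin at the centre of its underside, z up its axis. About 0.11 kg.
- garlic: Whole pinkish-white garlic bulb, 54 mm across, 53 mm high, loose; it belongs to no kit and stays. Origin at the centre of its underside.
- pink_cup: Upright cup without a handle, pink above and beige below, 70 mm across the rim, 79 mm high, loose; it belongs to no kit and stays. Origin at the centre of its underside.
- blue_tray: Blue kit tray fixed to the worktop, 216 mm (its x) by 112 mm (its y), floor top 6 mm above its origin, outer rim and divider 15 mm above it. Origin at the centre of its underside, z up. Round well (white ring standing on the floor, inner diameter 67 mm, outer 75 mm, its top 15.5 mm above the origin) centred at x = +57 mm, y = 0. Square bay (105 mm along x, 102 mm along y, with a cork pad) between rim and divider, centred at x = -48 mm, y = 0.
- wood_tray: Wooden kit tray fixed to the worktop, same shape and sizes as the blue tray, with a dark steel ring: round well centred at x = +57 mm, y = 0 and square bay centred at x = -48 mm, y = 0 of its own frame.
Mind the look-alikes: they are no part of the job. There is more than one size of the wood_tray; the job needs the larger.

How it is judged (in metres and radians):
At the end, for the whole second after the job is handed in: Lemon (blue tray) and lime (wooden tray) at rest on the bay floor, centre within 36 mm of the bay's centre along x and y; salt shaker (blue) and spice jar (wooden) upright on the floor of the round well, within 13 mm of its centre; garlic and pink cup within 20 mm of where they stood (x of lemon_centre in the frame of blue_tray between -0.084 and -0.012 m and y of lemon_centre in the frame of blue_tray between -0.036 and 0.036 m and z of lemon_centre in the frame of blue_tray between 0.02 and 0.047 m and linear speed of each of lemon, lime, salt_shaker, spice_jar below 0.02 m/s and x of lime_centre in the frame of wood_tray between -0.084 and -0.012 m and y of lime_centre in the frame of wood_tray between -0.036 and 0.036 m and z of lime_centre in the frame of wood_tray between 0.02 and 0.039 m and x of salt_shaker in the frame of blue_tray between 0.044 and 0.07 m and y of salt_shaker in the frame of blue_tray between -0.013 and 0.013 m and z of salt_shaker in the frame of blue_tray between 0.002 and 0.01 m and angle between each of salt_shaker, spice_jar's own z axis and vertical below 0.1 rad and x of spice_jar in the frame of wood_tray between 0.044 and 0.07 m and y of spice_jar in the frame of wood_tray between -0.013 and 0.013 m and z of spice_jar in the frame of wood_tray between 0.002 and 0.01 m and distance of each of garlic, pink_cup from where it was at the start of the episode below 0.02 m); the robot touches nothing.
It fails at once if the garlic or the pink cup is pushed more than 20 mm or tipped over (distance of any of garlic, pink_cup from where it was at the start of the episode above 0.02 m or angle between pink_cup's own z axis and vertical above 0.5 rad).
It also fails if it takes over 99 s, if anything falls off the work surface, if the arm or the gripper's body presses on something with over 40 N, if the wrist force passes 120 N, or if a joint passes its speed limit or range.

ROBOT

A 6-joint arm with a two-finger parallel gripper is mounted at the origin on the work surface; the furniture and walls round the work are solid. World frame = base frame: x ahead of the robot, y to its left, z up, the work surface at z = 0. Lengths are in m, angles in degrees, forces in N, time in s.
With the tool pointing down it reaches from about 0.375 to 0.9 m from the base axis. Payload 3.1 kg.
Tool frame: the origin (TCP) lies at the very end of the fingers, on their centre line; the grasp point (between the pads) lies grip_point_offset behind it (grip_point_offset is the distance from the TCP to the grasp point, in m); z points along the fingers, y is the line along which they close (so a half turn about z gives the same grasp; the last joint's range is limited). The gripper opens to 87 mm and grips with 3 to 60 N. Pads are 19 mm wide; open, the fingers measure 117 mm over their backs; the gripper's body (75 mm by 190 mm) begins 51 mm behind the grasp point.
Start: joints at [-75.029, 30.224, 82.088, -0, 67.689, -10.227], TCP at [0.266, -0.565, 0.223] pointing down, gripper open.
Joint ranges: [-176.69, 176.69], [-43.24, 126.21], [12.49, 139.97], [-82, 262], [0, 151.66], [-163.58, 163.58]. Speed limits (degrees/s): [159.86, 159.86, 180, 180, 180, 180].

INTERFACE

Orientations are given as a 3x3 rotation matrix whose columns are the frame's x, y, z axes.
In Python, from rig import * gives the robot as it stands.
- The arm moves only by the tool move_arm, never from a script. Its argument "increments" is a list of rows, each a list of 3 entries, a list of its own where there are three numbers: the shift along the tool's x, y, z in units of 30 mm (1.0 is 30 mm), then the turn, a rotation vector about the tool's x, y, z in units of 120 degrees (1.0 is 120 degrees), then the closure, from 0 (fully open) to 1 (shut). A call has 1 to 20 rows; each row shifts and turns the commanded pose from where the row before left it, along the tool's axes as they then stand; what a row does not reach is not made up. A row lasts 1/12 s, in which the tool goes at most 41.7 mm and 7.16 degrees, less where a joint would pass 70% of its speed; a pose out of reach is approached as far as the arm can. A call with a number of a shift or a turn outside -1 to 1 is refused whole. A call with a gripper value outside its range is refused whole. The fingers move at their own pace and stop on an object; the grip force is fixed at half the most. Time passes only in rows, so rows that do not move let the fingers close. It gives the time, the measured TCP pose, the force, the opening and the grip force at its end, in the units of the state.
- read_state(): the state, without advancing time (a new reading comes with each control period).
- capture(name): name is "scene" or "top"; returns a dict with "img" (480x640x3 uint8, red, green, blue), "mtx" (3x3 intrinsics, pixels), "eye" and "rotation" of the camera in the world. Camera axes: x right, y down, z forward; pixel columns grow to the right and rows downward; lengths in m; the calibration is good to about 2 mm. A picture is of the moment at which its call begins. There is no depth.
- hand_in(): hands the job in; it is judged then, once.
Trained networks look in a picture, given as the dict that the camera call returned (one of the last four; its "shot" number tells which), for a name from the list of things; names that differ only in an ending like _2 or _b are one class to them, and where a whole thing is asked for, a point or a joint stands for the part that bears it (a point fixed in the world has none). Each returns a list of dicts, best first, with "confidence" (0 to 1); they miss things now and then, are a little off and sometimes report something else, mostly with a low value. They report only what shows in the picture. A call takes as long as a camera call. They do not tell look-alikes from the thing itself.
- search_frame(picture, label): "extent" ([left, top, right, bottom] as shares, 0 to 1, of the picture: columns of its width, rows of its height, round what is visible of it).
- pinpoint(picture, label): "xy" ([column, row] as shares, 0 to 1, of the picture: columns of its width, rows of its height: a listed point, or the origin of a listed thing).
The state is a dict: "time_s": time; "joint_positions": joint angles; "qvel": joint speeds; "tau": joint torques, N m; "position": TCP position; "tcp_rot": TCP orientation; "force": force on the tool from outside, world axes, zero at the start; "moment": the same for the moment, N m; "opening": opening from 0.0 (shut) to 1.0 (fully open); "grasp_force": force on a finger pad.
Only numpy, scipy, OpenCV 4.12 (cv2) and the standard library are available. Lean on these libraries where they do the work, as an engineer would, in place of code of your own. Each camera call takes 0.05 s, during which the arm holds its last target. There are 200 camera calls.

## Working session

There is one attempt and no reset: what is moved stays moved. The work goes in short steps, Python scripts to look and compute and a tool call to move; the robot and the scene stay as the last step left them, time stands still between calls to the robot, and variables do not carry over. Pictures are saved under pics/ and viewed, at most 14 in all, crops included, and the job is handed in when it is done.

Besides the shell and the picture viewer there is one more tool, called by a JSON object that holds its "name" and its "arguments", one argument or row to a line. move_arm: Moves the arm, as the interface text tells. Its arguments: {"type":"object","properties":{"increments":{"type":"array"}},"required":["increments"]}

```bash
mkdir -p pics; ls; cat > look.py <<'E'
from rig import *
import numpy as np, cv2
def ray(c,uv,z):
    d=np.array(c["rotation"])@np.linalg.inv(np.array(c["mtx"]))@np.array([uv[0],uv[1],1.])
    e=np.array(c["eye"]); return e+d*(z-e[2])/d[2]
E
python3 - <<'E'
from look import *
s=read_state(); print({k:s[k] for k in("time_s","position","tcp_rot","opening")})
try: print("gpo",grip_point_offset)
except Exception as e: print(e)
for n in("top","scene"):
    c=capture(n); cv2.imwrite(f"pics/{n}0.png",c["img"][:,:,::-1]); print(n,c["mtx"],c["eye"],c["rotation"])
    for l,z in dict(lemon_centre=.029,lime_centre=.024,salt_shaker=0,spice_jar=0,garlic=0,pink_cup=0,blue_tray=0,wood_tray=0).items():
        for r in pinpoint(c,l)[:4]:
            uv=np.array(r["xy"])*[640,480]; print(l,r["confidence"],uv.round(),ray(c,uv,z).round(3))
E
```

```text
pics
{'time_s': 0.0, 'position': array([ 0.26595553, -0.56476723,  0.22155592]), 'tcp_rot': array([[ 9.04814491e-01,  4.25805625e-01, -5.53144981e-04],
       [ 4.25805786e-01, -9.04812052e-01,  2.14105866e-03],
       [ 4.11182574e-04, -2.17279323e-03, -9.99997555e-01]]), 'opening': 0.9945432327116827}
gpo 0.0187
top [[440.00704164   0.         319.31627746]
 [  0.         440.00704164 243.57417922]
 [  0.           0.           1.        ]] [ 0.42866079 -0.00215938  0.93487447] [[-0.00632079 -0.99890217  0.04641658]
 [-0.999836    0.00710083  0.01665972]
 [-0.01697103 -0.04630366 -0.99878324]]
lemon_centre 0.97 [376. 230.] [ 0.497 -0.103  0.029]
lime_centre 0.72 [265. 174.] [0.617 0.126 0.024]
salt_shaker 0.81 [273. 243.] [0.474 0.113 0.   ]
spice_jar 0.79 [321. 176.] [0.617 0.009 0.   ]
garlic 0.57 [319. 249.] [0.461 0.015 0.   ]
pink_cup 0.56 [378. 176.] [ 0.616 -0.113  0.   ]
blue_tray 0.55 [493. 232.] [ 0.494 -0.354  0.   ]
wood_tray 0.84 [238. 326.] [0.3   0.187 0.   ]
wood_tray 0.7 [164. 227.] [0.51  0.347 0.   ]
scene [[610.49098663   0.         319.05379969]
 [  0.         610.49098663 247.25627031]
 [  0.           0.           1.        ]] [-0.33399077  1.1101073   0.75953453] [[-0.81726012 -0.25831318  0.51513124]
 [-0.57620217  0.37990251 -0.72364711]
 [-0.00877207 -0.88822766 -0.45931979]]
lemon_centre 0.88 [331. 238.] [ 0.489 -0.101  0.029]
lemon_centre 0.67 [294. 236.] [ 0.581 -0.059  0.029]
lime_centre 0.56 [237. 258.] [0.629 0.116 0.024]
lime_centre 0.34 [314. 265.] [0.446 0.037 0.024]
salt_shaker 0.81 [287. 282.] [0.474 0.11  0.   ]
spice_jar 0.7 [270. 249.] [ 0.622 -0.003  0.   ]
garlic 0.52 [315. 266.] [0.465 0.004 0.   ]
pink_cup 0.85 [296. 234.] [ 0.619 -0.117  0.   ]
blue_tray 0.84 [378. 215.] [ 0.493 -0.36   0.   ]
wood_tray 0.74 [209. 323.] [0.51  0.343 0.   ]
wood_tray 0.71 [330. 319.] [0.299 0.18  0.   ]
```

View pics/top0.png

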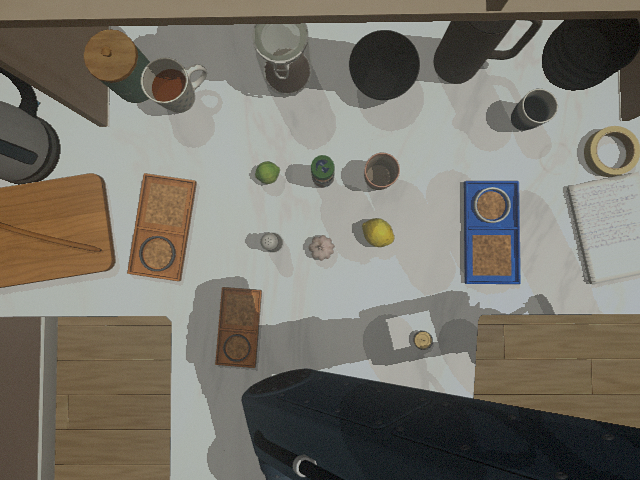

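View pics/scene0.png

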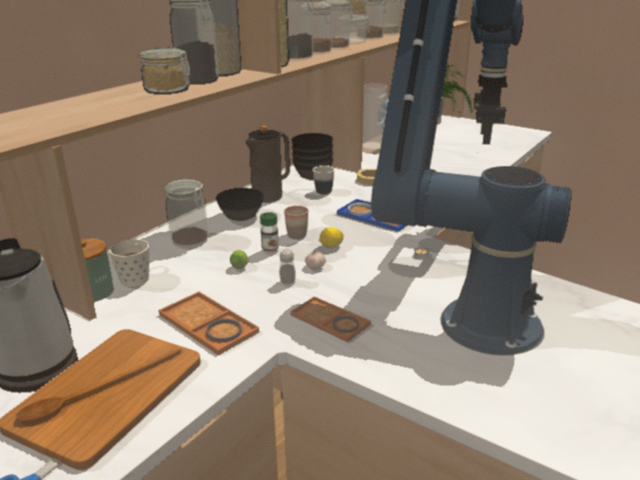

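The top view shows: lime (267,173), spice jar cap (322,168), cup (381,170), salt (271,242), garlic (320,247), lemon (378,233). The blue tray is at (491,232) with its well at the top. The larger wooden tray is at (163,227) with its well at the bottom, and the small look-alike is at (239,328). Next I'll measure more precisely by segmenting these.

```bash
cat > seg.py <<'E'
from look import *
def blob(c,box,lo,hi,z,show=True):
    x0,y0,x1,y1=box; h=cv2.cvtColor(c["img"],cv2.COLOR_RGB2HSV)[y0:y1,x0:x1]
    m=cv2.inRange(h,np.array(lo),np.array(hi)); m=cv2.morphologyEx(m,cv2.MORPH_OPEN,np.ones((2,2)))
    cs,_=cv2.findContours(m,cv2.RETR_EXTERNAL,cv2.CHAIN_APPROX_NONE); k=max(cs,key=cv2.contourArea)
    P=np.array([ray(c,p[0]+[x0,y0],z)[:2] for p in k],np.float32)
    (cen,sz,a)=cv2.minAreaRect(P); return np.array(cen).round(4),np.array(sz).round(4),round(a,1)
E
python3 - <<'E'
from seg import *
c=capture("top")
print("blue",blob(c,(440,160,540,300),(105,100,40),(130,255,255),.015))
print("wood",blob(c,(122,160,205,295),(0,70,40),(25,255,255),.015))
print("lemon",blob(c,(350,205,410,260),(18,110,60),(35,255,255),.029))
print("lime",blob(c,(245,150,290,195),(35,110,30),(60,255,255),.024))
print("cap",blob(c,(305,145,342,183),(50,90,20),(85,255,255),.106))
im=np.hstack([cv2.resize(c["img"][y:y+60,x:x+65],None,fx=6,fy=6,interpolation=cv2.INTER_CUBIC) for x,y in((240,212),(290,142))])
cv2.imwrite("pics/crop0.png",im[:,:,::-1])
s=capture("scene")
print("blue",blob(s,(330,190,420,235),(105,100,40),(130,255,255),.015))
for l in ("lemon_centre","lime_centre","salt_shaker","spice_jar","garlic","pink_cup"):
  for q in (c,s): print(l,[ (np.array(r["extent"])*[640,480,640,480]).round(1) for r in search_frame(q,l)[:1]])
E
```

```text
blue (array([ 0.4913, -0.3481]), array([0.1117, 0.2131]), 89.4)
wood (array([0.5076, 0.3438]), array([0.1141, 0.215 ]), 81.3)
lemon (array([ 0.4915, -0.1114]), array([0.0589, 0.0522]), 19.0)
lime (array([0.6217, 0.1184]), array([0.0315, 0.0295]), 89.4)
cap (array([ 0.6147, -0.002 ]), array([0.0038, 0.0038]), 89.6)
blue (array([ 0.4814, -0.2913]), array([0.0558, 0.2164]), 84.9)
lemon_centre [array([361.7, 213.5, 396.5, 244. ])]
lemon_centre [array([320.6, 224. , 342.4, 249.2])]
lime_centre [array([254.6, 159.5, 278.7, 187.3])]
lime_centre [array([227.6, 250.7, 252.2, 268.2])]
salt_shaker [array([259.8, 233. , 282.7, 252.7])]
salt_shaker [array([279.4, 250.9, 298.1, 286. ])]
spice_jar [array([307.7, 154.4, 334.9, 188.5])]
spice_jar []
garlic [array([308.5, 236.2, 336.3, 261.1])]
garlic [array([303.7, 250.2, 327.4, 270.8])]
pink_cup [array([362.7, 154.6, 399.4, 189.8])]
pink_cup []
```

View pics/crop0.png

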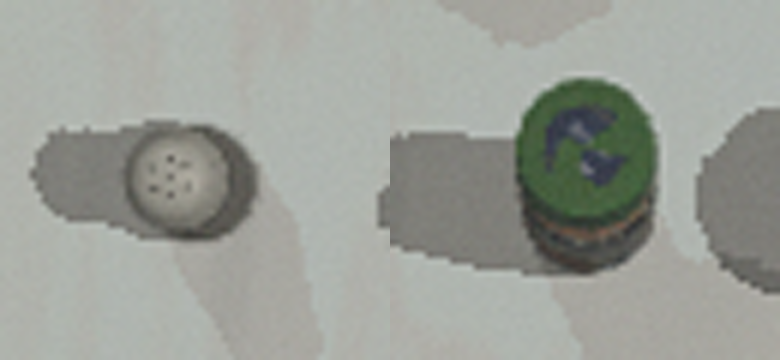

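```bash
python3 - <<'E'
from seg import *
c=capture("top"); h=cv2.cvtColor(c["img"],cv2.COLOR_RGB2HSV)
for n,(x0,y0,x1,y1),lo,hi,z in(("lemon",(350,205,410,260),(15,70,30),(38,255,255),.029),("lime",(245,150,290,195),(30,70,20),(70,255,255),.024)):
    m=cv2.inRange(h[y0:y1,x0:x1],np.array(lo),np.array(hi)); k=max(cv2.findContours(m,0,1)[0],key=cv2.contourArea)
    f=np.zeros_like(m); cv2.drawContours(f,[k],-1,255,-1); v,u=np.nonzero(f)
    P=np.array([ray(c,(a+x0,b+y0),z)[:2] for a,b in zip(u,v)]); w,V=np.linalg.eigh(np.cov(P.T))
    print(n,P.mean(0).round(4),(4*np.sqrt(w)).round(4),"long axis deg",np.degrees(np.arctan2(V[1,1],V[0,1])).round(1))
print("salt",ray(c,(269.7,242),.085).round(4),ray(c,(268.8,241.2),.09).round(4),"jar",ray(c,(322.7,167),.106).round(4))
P=[np.hstack([cv2.resize(c["img"][y:y+65,x:x+65],None,fx=6,fy=6) for x,y in((460,175),(125,222))])]
cv2.imwrite("pics/rings.png",P[0][:,:,::-1])
for n,x,y,col in(("blue",460,175,0),("wood",125,222,1)):
    g=cv2.cvtColor(c["img"],cv2.COLOR_RGB2GRAY)[y:y+65,x:x+65]
    g=cv2.resize(g,None,fx=6,fy=6,interpolation=cv2.INTER_CUBIC)
    q=cv2.HoughCircles(g,cv2.HOUGH_GRADIENT,1,20,param1=100,param2=20,minRadius=85,maxRadius=125)
    for r in (q[0][:3] if q is not None else []): print(n,r, ray(c,(x+r[0]/6,y+r[1]/6),.0155).round(4))
E
```

```text
lemon [ 0.4931 -0.1076] [0.0549 0.0681] long axis deg 56.9
lime [0.6218 0.1212] [0.0453 0.0479] long axis deg 80.5
salt [0.4719 0.1082 0.085 ] [0.4732 0.1092 0.09  ] jar [0.6129 0.0043 0.106 ]
blue [197.5 179.5  95.8] [ 0.5496 -0.3496  0.0155]
blue [192.5 159.5 115.6] [ 0.5566 -0.348   0.0155]
blue [176.5 183.5  93.5] [ 0.5482 -0.3423  0.0155]
```

View pics/rings.png

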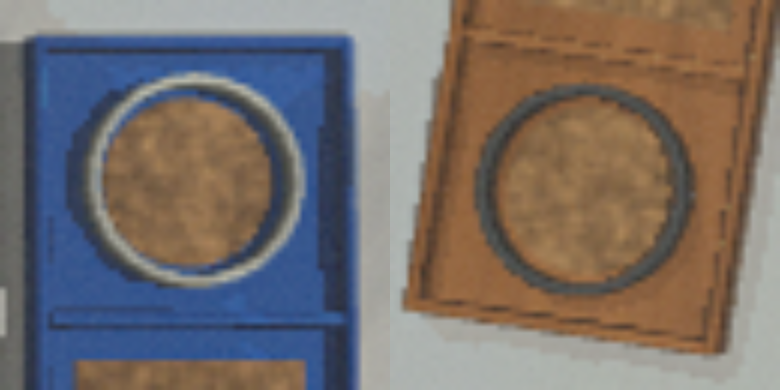

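```bash
cat > to.py <<'E'
import sys
from look import *
# to.py x y z yaw : remaining units along present tool axes, and along axes after the yaw turn
s=read_state(); R=np.array(s["tcp_rot"]); p=np.array(s["position"]); x,y,z,w=map(float,sys.argv[1:5])
d=np.array([x,y,z])-p; yaw=np.degrees(np.arctan2(R[1,0],R[0,0])); a=np.radians(w)
print("t",round(s["time_s"],2),"pos",p.round(4),"yaw",yaw.round(2),"tilt",R[2,:2].round(3),"open",round(s["opening"],3),"F",np.round(s["force"],1),"grip",round(s["grasp_force"],1))
print("turn z units",round((yaw-w)/120,3),"shift now",(R.T@d/.03).round(2),"after turn",np.round([np.dot(d[:2],[np.cos(a),np.sin(a)])/.03,np.dot(d[:2],[np.sin(a),-np.cos(a)])/.03,-d[2]/.03],2))
E
python3 to.py .493 -.106 .13 57
```

```text
t 1.65 pos [ 0.2661 -0.5655  0.2225] yaw 25.2 tilt [-0. -0.] open 1.003 F [-0.6  0.   0.4] grip 0.0
turn z units -0.265 shift now [ 13.36 -10.64   3.09] after turn [16.96 -2.    3.08]
```

{"name": "move_arm", "arguments": {
  "increments": [
    [[0,0,0],[0,0,-0.053],0],
    [[0,0,0],[0,0,-0.053],0],
    [[0,0,0],[0,0,-0.053],0],
    [[0,0,0],[0,0,-0.053],0],
    [[0,0,0],[0,0,-0.053],0],
    [[1,-0.12,0],[0,0,0],0],
    [[1,-0.12,0],[0,0,0],0],
    [[1,-0.12,0],[0,0,0],0],
    [[1,-0.12,0],[0,0,0],0],
    [[1,-0.12,0],[0,0,0],0],
    [[1,-0.12,0],[0,0,0],0],
    [[1,-0.12,0],[0,0,0],0],
    [[1,-0.12,0],[0,0,0],0],
    [[1,-0.12,0],[0,0,0],0],
    [[1,-0.12,0],[0,0,0],0],
    [[1,-0.12,0],[0,0,0],0],
    [[1,-0.12,0],[0,0,0],0],
    [[1,-0.12,0],[0,0,0],0],
    [[1,-0.12,0],[0,0,0],0],
    [[1,-0.12,0],[0,0,0],0]
  ]
}}

```text
time_s: 3.32
position: [0.4665, -0.1573, 0.2228]
tcp_rot: [[0.545, 0.839, 0.001], [0.839, -0.545, -0.0], [0.0, 0.001, -1.0]]
force: [-0.2, -1.4, -0.1]
opening: 0.996
grasp_force: 0.0
```

```bash
python3 to.py .493 -.106 .014 57
```

```text
t 3.32 pos [ 0.4665 -0.1573  0.2228] yaw 56.99 tilt [0.    0.001] open 0.996 F [-0.2 -1.4 -0.1] grip 0.0
turn z units -0.0 shift now [ 1.92 -0.2   6.96] after turn [ 1.92 -0.19  6.96]
```

{"name": "move_arm", "arguments": {
  "increments": [
    [[0.96,-0.1,0],[0,0,0],0],
    [[0.96,-0.1,0],[0,0,0],0],
    [[0,0,1],[0,0,0],0],
    [[0,0,1],[0,0,0],0],
    [[0,0,1],[0,0,0],0],
    [[0,0,1],[0,0,0],0],
    [[0,0,1],[0,0,0],0],
    [[0,0,1],[0,0,0],0],
    [[0,0,0.5],[0,0,0],0],
    [[0,0,0.46],[0,0,0],0],
    [[0,0,0],[0,0,0],0],
    [[0,0,0],[0,0,0],1],
    [[0,0,0],[0,0,0],1],
    [[0,0,0],[0,0,0],1],
    [[0,0,0],[0,0,0],1],
    [[0,0,0],[0,0,0],1],
    [[0,0,0],[0,0,0],1],
    [[0,0,0],[0,0,0],1],
    [[0,0,0],[0,0,0],1],
    [[0,0,0],[0,0,0],1]
  ]
}}

```text
time_s: 4.98
position: [0.4927, -0.1073, 0.0145]
tcp_rot: [[0.545, 0.839, 0.001], [0.839, -0.545, -0.001], [0.0, 0.001, -1.0]]
force: [-0.6, 1.1, 6.1]
opening: 0.631
grasp_force: 30.0
```

{"name": "move_arm", "arguments": {
  "increments": [
    [[0,0,-0.5],[0,0,0],1],
    [[0,0,-1],[0,0,0],1],
    [[0,0,-1],[0,0,0],1],
    [[0,0,-1],[0,0,0],1],
    [[0,0,-1],[0,0,0],1],
    [[0,0,0],[0,0,0],1]
  ]
}}

```text
time_s: 5.48
position: [0.4954, -0.1084, 0.1536]
tcp_rot: [[0.544, 0.839, 0.01], [0.839, -0.544, -0.004], [0.002, 0.01, -1.0]]
force: [0.7, -0.6, -1.1]
opening: 0.628
grasp_force: 30.0
```

```bash
python3 to.py .444 -.349 .022 57
```

```text
t 5.48 pos [ 0.4954 -0.1084  0.1536] yaw 57.02 tilt [0.002 0.01 ] open 0.628 F [ 0.7 -0.6 -1.1] grip 30.0
turn z units 0.0 shift now [-7.67  2.88  4.41] after turn [-7.66  2.93  4.39]
```

{"name": "move_arm", "arguments": {
  "increments": [
    [[-0.96,0.365,0],[0,0,0],1],
    [[-0.96,0.365,0],[0,0,0],1],
    [[-0.96,0.365,0],[0,0,0],1],
    [[-0.96,0.365,0],[0,0,0],1],
    [[-0.96,0.365,0],[0,0,0],1],
    [[-0.96,0.365,0],[0,0,0],1],
    [[-0.96,0.365,0],[0,0,0],1],
    [[-0.96,0.365,0],[0,0,0],1],
    [[0,0,0],[0,0,0],1],
    [[0,0,1],[0,0,0],1],
    [[0,0,1],[0,0,0],1],
    [[0,0,1],[0,0,0],1],
    [[0,0,0.7],[0,0,0],1],
    [[0,0,0.4],[0,0,0],1],
    [[0,0,0],[0,0,0],1]
  ]
}}

```text
time_s: 6.73
position: [0.4385, -0.3458, 0.0226]
tcp_rot: [[0.545, 0.839, -0.005], [0.839, -0.545, 0.005], [0.002, -0.007, -1.0]]
force: [-0.6, -0.1, -0.8]
opening: 0.625
grasp_force: 30.0
```

```bash
python3 to.py .444 -.349 .022 57
```

```text
t 6.73 pos [ 0.4385 -0.3458  0.0226] yaw 57.0 tilt [ 0.002 -0.007] open 0.625 F [-0.6 -0.1 -0.8] grip 30.0
turn z units 0.0 shift now [0.01 0.21 0.02] after turn [0.01 0.21 0.02]
```

{"name": "move_arm", "arguments": {
  "increments": [
    [[0,0.1,0.05],[0,0,0],1],
    [[0,0,0],[0,0,0],1],
    [[0,0,0],[0,0,0],0.3],
    [[0,0,0],[0,0,0],0.2],
    [[0,0,0],[0,0,0],0.1],
    [[0,0,0],[0,0,0],0],
    [[0,0,0],[0,0,0],0],
    [[0,0,0],[0,0,0],0],
    [[0,0,-0.5],[0,0,0],0],
    [[0,0,-1],[0,0,0],0],
    [[0,0,-1],[0,0,0],0],
    [[0,0,-1],[0,0,0],0],
    [[0,0,-1],[0,0,0],0],
    [[0,0,-1],[0,0,-0.046],0],
    [[0,0,0],[0,0,-0.046],0],
    [[0,0,0],[0,0,-0.046],0],
    [[0,0,0],[0,0,-0.046],0],
    [[0,0,0],[0,0,-0.046],0],
    [[0,0,0],[0,0,-0.046],0]
  ]
}}

```text
time_s: 8.32
position: [0.4426, -0.3495, 0.1894]
tcp_rot: [[-0.007, 1.0, -0.0], [1.0, 0.007, 0.0], [0.0, -0.0, -1.0]]
force: [0.5, -1.6, -1.0]
opening: 1.001
grasp_force: 0.0
```

```bash
python3 to.py .473 .109 .028 90
```

```text
t 8.32 pos [ 0.4426 -0.3495  0.1894] yaw 90.39 tilt [ 0. -0.] open 1.001 F [ 0.5 -1.6 -1. ] grip 0.0
turn z units 0.003 shift now [15.27  1.12  5.38] after turn [15.28  1.01  5.38]
```

{"name": "move_arm", "arguments": {
  "increments": [
    [[0.96,0.07,0],[0,0,0],0],
    [[0.96,0.07,0],[0,0,0],0],
    [[0.96,0.07,0],[0,0,0],0],
    [[0.96,0.07,0],[0,0,0],0],
    [[0.96,0.07,0],[0,0,0],0],
    [[0.96,0.07,0],[0,0,0],0],
    [[0.96,0.07,0],[0,0,0],0],
    [[0.96,0.07,0],[0,0,0],0],
    [[0.96,0.07,0],[0,0,0],0],
    [[0.96,0.07,0],[0,0,0],0],
    [[0.96,0.07,0],[0,0,0],0],
    [[0.96,0.07,0],[0,0,0],0],
    [[0.96,0.07,0],[0,0,0],0],
    [[0.96,0.07,0],[0,0,0],0],
    [[0.96,0.07,0],[0,0,0],0],
    [[0.87,0.07,0],[0,0,0],0],
    [[0,0,0],[0,0,0],0]
  ]
}}

```text
time_s: 9.73
position: [0.4752, 0.1123, 0.1894]
tcp_rot: [[-0.006, 1.0, 0.001], [1.0, 0.006, 0.002], [0.002, 0.001, -1.0]]
force: [-0.3, -0.4, 0.3]
opening: 1.0
grasp_force: 0.0
```

```bash
python3 to.py .473 .109 .028 90; python3 - <<'E'
from seg import *
c=capture("top")
print("lemon",blob(c,(455,228,530,290),(20,110,60),(35,255,255),.036))
for r in pinpoint(c,"lemon_centre")[:2]: print(r["confidence"],ray(c,np.array(r["xy"])*[640,480],.036).round(3))
E
```

```text
t 9.73 pos [0.4752 0.1123 0.1894] yaw 90.35 tilt [0.002 0.001] open 1.0 F [-0.3 -0.4  0.3] grip 0.0
turn z units 0.003 shift now [-0.12 -0.08  5.38] after turn [-0.11 -0.07  5.38]
lemon (array([ 0.4417, -0.3547]), array([0.0579, 0.0565]), 15.6)
0.84 [ 0.453 -0.352  0.036]
```

{"name": "move_arm", "arguments": {
  "increments": [
    [[-0.05,-0.07,1],[0,0,0],0],
    [[0,0,1],[0,0,0],0],
    [[0,0,1],[0,0,0],0],
    [[0,0,1],[0,0,0],0],
    [[0,0,0.9],[0,0,0],0],
    [[0,0,0.48],[0,0,0],0],
    [[0,0,0],[0,0,0],0],
    [[0,0,0],[0,0,0],1],
    [[0,0,0],[0,0,0],1],
    [[0,0,0],[0,0,0],1],
    [[0,0,0],[0,0,0],1],
    [[0,0,0],[0,0,0],1],
    [[0,0,0],[0,0,0],1],
    [[0,0,0],[0,0,0],1],
    [[0,0,0],[0,0,0],1],
    [[0,0,-0.5],[0,0,0],1],
    [[0,0,-1],[0,0,0],1],
    [[0,0,-1],[0,0,0],1],
    [[0,0,-1],[0,0,0],1],
    [[0,0,-0.5],[0,0,0],1]
  ]
}}

```text
time_s: 11.5
position: [0.4744, 0.1071, 0.1507]
tcp_rot: [[-0.002, 1.0, 0.004], [1.0, 0.002, -0.0], [-0.0, 0.004, -1.0]]
force: [0.4, -0.6, -1.1]
opening: 0.467
grasp_force: 30.0
```

```bash
python3 to.py .5495 -.349 .036 90
```

```text
t 11.5 pos [0.4744 0.1071 0.1507] yaw 90.13 tilt [-0.     0.004] open 0.467 F [ 0.4 -0.6 -1.1] grip 30.0
turn z units 0.001 shift now [-15.21   2.45   3.83] after turn [-15.2    2.5    3.82]
```

{"name": "move_arm", "arguments": {
  "increments": [
    [[-0.95,0.155,0],[0,0,0],1],
    [[-0.95,0.155,0],[0,0,0],1],
    [[-0.95,0.155,0],[0,0,0],1],
    [[-0.95,0.155,0],[0,0,0],1],
    [[-0.95,0.155,0],[0,0,0],1],
    [[-0.95,0.155,0],[0,0,0],1],
    [[-0.95,0.155,0],[0,0,0],1],
    [[-0.95,0.155,0],[0,0,0],1],
    [[-0.95,0.155,0],[0,0,0],1],
    [[-0.95,0.155,0],[0,0,0],1],
    [[-0.95,0.155,0],[0,0,0],1],
    [[-0.95,0.155,0],[0,0,0],1],
    [[-0.95,0.155,0],[0,0,0],1],
    [[-0.95,0.155,0],[0,0,0],1],
    [[-0.95,0.155,0],[0,0,0],1],
    [[-0.95,0.155,0],[0,0,0],1],
    [[0,0,0.5],[0,0,0],1],
    [[0,0,0.5],[0,0,0],1],
    [[0,0,0.5],[0,0,0],1],
    [[0,0,0],[0,0,0],1]
  ]
}}

```text
time_s: 13.17
position: [0.5462, -0.347, 0.099]
tcp_rot: [[-0.002, 1.0, -0.006], [1.0, 0.002, 0.006], [0.006, -0.006, -1.0]]
force: [-1.0, 0.7, -1.6]
opening: 0.467
grasp_force: 30.0
```

```bash
python3 to.py .5495 -.349 .036 90; python3 - <<'E'
from seg import *
c=capture("top");s=capture("scene")
a=cv2.resize(c["img"][150:300,420:570],(400,400));b=cv2.resize(s["img"][130:250,320:440],(400,400))
cv2.imwrite("pics/salt1.png",np.hstack([a,b])[:,:,::-1])
E
```

```text
t 13.17 pos [ 0.5462 -0.347   0.099 ] yaw 90.09 tilt [ 0.006 -0.006] open 0.467 F [-1.   0.7 -1.6] grip 30.0
turn z units 0.001 shift now [-0.08  0.12  2.1 ] after turn [-0.07  0.11  2.1 ]
```

View pics/salt1.png

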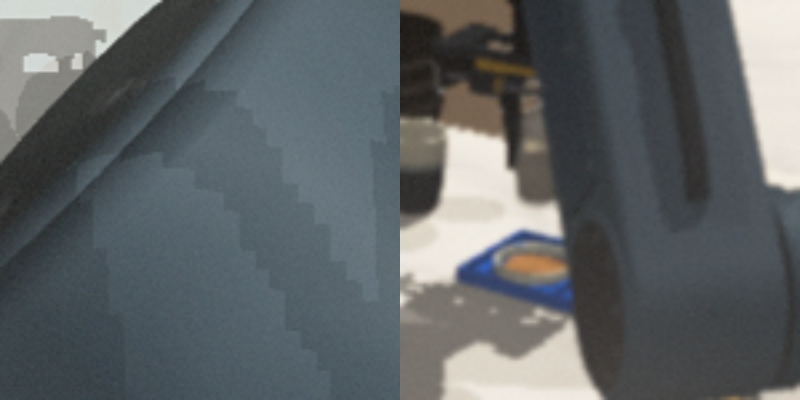

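The arm hides the salt shaker from the top camera. In the scene view it hangs upright between the fingers, above the tray.

{"name": "move_arm", "arguments": {
  "increments": [
    [[-0.08,0.12,0.6],[0,0,0],1],
    [[0,0,0.6],[0,0,0],1],
    [[0,0,0.5],[0,0,0],1],
    [[0,0,0.25],[0,0,0],1],
    [[0,0,0],[0,0,0],1],
    [[0,0,0],[0,0,0],1]
  ]
}}

```text
time_s: 13.77
position: [0.5527, -0.3514, 0.045]
tcp_rot: [[-0.002, 1.0, 0.001], [1.0, 0.002, -0.001], [-0.001, 0.001, -1.0]]
force: [0.6, 0.7, -1.8]
opening: 0.468
grasp_force: 30.0
```

```bash
python3 to.py .5495 -.349 .036 90
```

```text
t 13.77 pos [ 0.5527 -0.3514  0.045 ] yaw 90.14 tilt [-0.001  0.001] open 0.468 F [ 0.6  0.7 -1.8] grip 30.0
turn z units 0.001 shift now [ 0.08 -0.11  0.3 ] after turn [ 0.08 -0.11  0.3 ]
```

{"name": "move_arm", "arguments": {
  "increments": [
    [[0.06,-0.1,0.15],[0,0,0],1],
    [[0,0,0.08],[0,0,0],1],
    [[0,0,0.06],[0,0,0],1],
    [[0,0,0],[0,0,0],1]
  ]
}}

```text
time_s: 14.1
position: [0.5492, -0.3494, 0.0357]
tcp_rot: [[-0.002, 1.0, -0.0], [1.0, 0.002, 0.0], [0.0, -0.0, -1.0]]
force: [-0.0, 0.5, -1.0]
opening: 0.466
grasp_force: 30.0
```

```bash
python3 to.py .5495 -.349 .036 90
```

```text
t 14.1 pos [ 0.5492 -0.3494  0.0357] yaw 90.12 tilt [ 0. -0.] open 0.466 F [-0.   0.5 -1. ] grip 30.0
turn z units 0.001 shift now [ 0.01  0.01 -0.01] after turn [ 0.01  0.01 -0.01]
```

{"name": "move_arm", "arguments": {
  "increments": [
    [[0,0,0.04],[0,0,0],1],
    [[0,0,0.0],[0,0,0],1]
  ]
}}

```text
time_s: 14.27
position: [0.5493, -0.3496, 0.0345]
tcp_rot: [[-0.002, 1.0, 0.0], [1.0, 0.002, -0.0], [-0.0, 0.0, -1.0]]
force: [1.0, -0.4, -2.4]
opening: 0.467
grasp_force: 30.0
```

{"name": "move_arm", "arguments": {
  "increments": [
    [[0,0,0.02],[0,0,0],1],
    [[0,0,0],[0,0,0],0.4],
    [[0,0,0],[0,0,0],0.3],
    [[0,0,0],[0,0,0],0.15],
    [[0,0,0],[0,0,0],0],
    [[0,0,0],[0,0,0],0],
    [[0,0,0],[0,0,0],0],
    [[0,0,-0.5],[0,0,0],0],
    [[0,0,-1],[0,0,0],0],
    [[0,0,-1],[0,0,0],0],
    [[0,0,-1],[0,0,0],0],
    [[0,0,-1],[0,0,0],0],
    [[0,0,-1],[0,0,0],0],
    [[0,0,-0.3],[0,0,0],0],
    [[0,0,0],[0,0,0],0]
  ]
}}

```text
time_s: 15.52
position: [0.5508, -0.3508, 0.2114]
tcp_rot: [[-0.002, 1.0, 0.005], [1.0, 0.002, -0.005], [-0.005, 0.005, -1.0]]
force: [1.1, -0.4, 0.1]
opening: 0.996
grasp_force: 0.0
```

```bash
python3 to.py .614 .004 .046 90
```

```text
t 15.52 pos [ 0.5508 -0.3508  0.2114] yaw 90.13 tilt [-0.005  0.005] open 0.996 F [ 1.1 -0.4  0.1] grip 0.0
turn z units 0.001 shift now [11.85  2.1   5.47] after turn [11.83  2.11  5.51]
```

{"name": "move_arm", "arguments": {
  "increments": [
    [[0.98,0.175,0],[0,0,0],0],
    [[0.98,0.175,0],[0,0,0],0],
    [[0.98,0.175,0],[0,0,0],0],
    [[0.98,0.175,0],[0,0,0],0],
    [[0.98,0.175,0],[0,0,0],0],
    [[0.98,0.175,0],[0,0,0],0],
    [[0.98,0.175,0],[0,0,0],0],
    [[0.98,0.175,0],[0,0,0],0],
    [[0.98,0.175,0],[0,0,0],0],
    [[0.98,0.175,0],[0,0,0],0],
    [[0.98,0.175,0],[0,0,0],0],
    [[0.98,0.175,0],[0,0,0],0],
    [[0,0,0],[0,0,0],0],
    [[0,0,0],[0,0,0],0]
  ]
}}

```text
time_s: 16.68
position: [0.6103, 0.0053, 0.2056]
tcp_rot: [[-0.005, 1.0, -0.004], [1.0, 0.005, 0.0], [0.0, -0.004, -1.0]]
force: [0.4, 0.6, -0.5]
opening: 1.0
grasp_force: 0.0
```

```bash
python3 to.py .614 .004 .046 90; python3 - <<'E'
from seg import *
c=capture("top");s=capture("scene")
a=cv2.resize(c["img"][165:300,440:575],(400,400),interpolation=cv2.INTER_CUBIC);b=cv2.resize(s["img"][180:300,230:430],(400,400))
cv2.imwrite("pics/salt2.png",np.hstack([a,b])[:,:,::-1])
for r in pinpoint(c,"salt_shaker")[:2]: print(r["confidence"],ray(c,np.array(r["xy"])*[640,480],.006).round(3))
E
```

```text
t 16.68 pos [0.6103 0.0053 0.2056] yaw 90.31 tilt [ 0.    -0.004] open 1.0 F [ 0.4  0.6 -0.5] grip 0.0
turn z units 0.003 shift now [-0.04  0.15  5.32] after turn [-0.04  0.12  5.32]
0.76 [ 0.552 -0.347  0.006]
```

View pics/salt2.png

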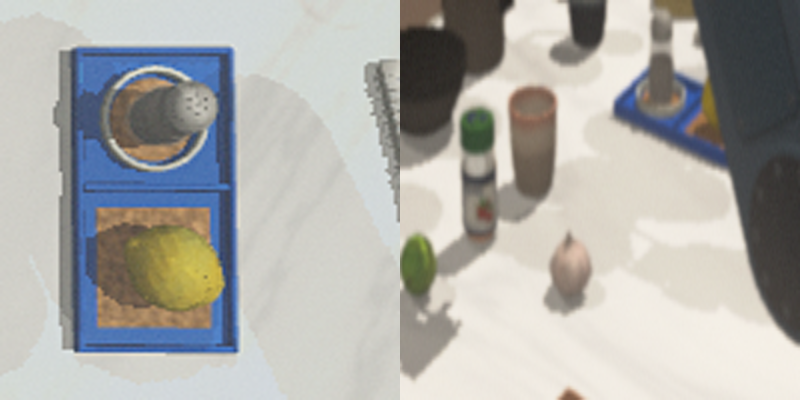

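Salt stands upright in the blue well and the lemon lies inside its bay. The jar, cup and garlic are undisturbed. Next is the jar.

{"name": "move_arm", "arguments": {
  "increments": [
    [[-0.04,0.12,1],[0,0,0],0],
    [[0,0,1],[0,0,0],0],
    [[0,0,1],[0,0,0],0],
    [[0,0,1],[0,0,0],0],
    [[0,0,0.8],[0,0,0],0],
    [[0,0,0.5],[0,0,0],0],
    [[0,0,0],[0,0,0],0],
    [[0,0,0],[0,0,0],0],
    [[0,0,0],[0,0,0],1],
    [[0,0,0],[0,0,0],1],
    [[0,0,0],[0,0,0],1],
    [[0,0,0],[0,0,0],1],
    [[0,0,0],[0,0,0],1],
    [[0,0,0],[0,0,0],1],
    [[0,0,0],[0,0,0],1],
    [[0,0,0],[0,0,0],1]
  ]
}}

```text
time_s: 18.17
position: [0.615, 0.0024, 0.049]
tcp_rot: [[-0.002, 1.0, -0.0], [1.0, 0.002, -0.0], [-0.0, -0.0, -1.0]]
force: [-0.7, -0.5, 1.5]
opening: 0.522
grasp_force: 30.0
```

```bash
python3 to.py .4515 .3524 .053 90
```

```text
t 18.17 pos [0.615  0.0024 0.049 ] yaw 90.13 tilt [-0. -0.] open 0.522 F [-0.7 -0.5  1.5] grip 30.0
turn z units 0.001 shift now [11.68 -5.42 -0.13] after turn [11.67 -5.45 -0.13]
```

{"name": "move_arm", "arguments": {
  "increments": [
    [[0,0,-0.5],[0,0,0],1],
    [[0,0,-1],[0,0,0],1],
    [[0,0,-1],[0,0,0],1],
    [[0,0,-1],[0,0,0],1],
    [[0.9,-0.417,0],[0,0,0],1],
    [[0.9,-0.417,0],[0,0,0],1],
    [[0.9,-0.417,0],[0,0,0],1],
    [[0.9,-0.417,0],[0,0,0],1],
    [[0.9,-0.417,0],[0,0,0],1],
    [[0.9,-0.417,0],[0,0,0],1],
    [[0.9,-0.417,0],[0,0,0],1],
    [[0.9,-0.417,0],[0,0,0],1],
    [[0.9,-0.417,0],[0,0,0],1],
    [[0.9,-0.417,0],[0,0,0],1],
    [[0.9,-0.417,0],[0,0,0],1],
    [[0.9,-0.417,0],[0,0,0],1],
    [[0.9,-0.417,0],[0,0,0],1],
    [[0,0,0],[0,0,0],1],
    [[0,0,0],[0,0,0],1],
    [[0,0,0],[0,0,0],1]
  ]
}}

```text
time_s: 19.83
position: [0.4516, 0.3526, 0.1536]
tcp_rot: [[-0.003, 1.0, -0.0], [1.0, 0.003, -0.001], [-0.001, -0.0, -1.0]]
force: [0.5, -0.1, -1.8]
opening: 0.521
grasp_force: 30.0
```

```bash
python3 to.py .4515 .3524 .055 90; python3 - <<'E'
from seg import *
c=capture("top");s=capture("scene")
a=cv2.resize(c["img"][165:315,90:240],(400,400),interpolation=cv2.INTER_CUBIC);b=cv2.resize(s["img"][200:380,120:300],(400,400))
cv2.imwrite("pics/jar1.png",np.hstack([a,b])[:,:,::-1])
E
```

```text
t 19.83 pos [0.4516 0.3526 0.1536] yaw 90.17 tilt [-0.001 -0.   ] open 0.521 F [ 0.5 -0.1 -1.8] grip 30.0
turn z units 0.001 shift now [-0.01 -0.    3.29] after turn [-0.01 -0.    3.29]
```

View pics/jar1.png

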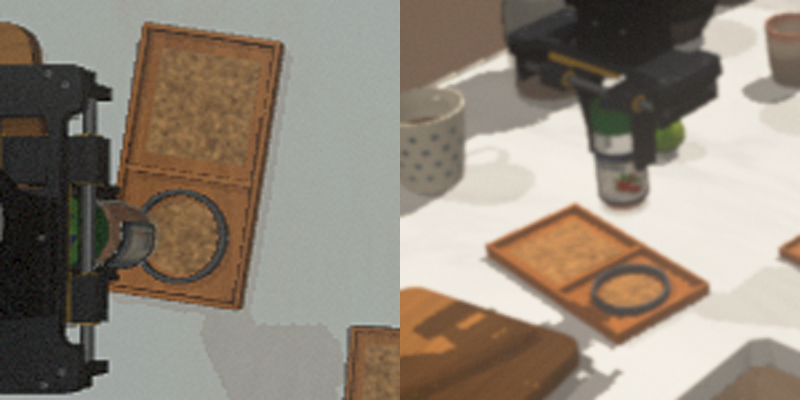

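The jar hangs upright. Its bottom is at about (141,257) in the top view and (220,290) in the scene view, and the ring is clear below it.

```bash
python3 - <<'E'
from seg import *
c=capture("top");s=capture("scene")
print(ray(c,(140.6,256.9),.105).round(3),ray(s,(220.3,289),.105).round(3),"ring",ray(c,(157.3,253.7),.0155).round(4),ray(s,(120+229*.45,200+290*.45),.0155).round(4))
E
```

```text
[0.444 0.351 0.105] [0.461 0.347 0.105] ring [0.4525 0.3541 0.0155] [0.4478 0.3633 0.0155]
```

{"name": "move_arm", "arguments": {
  "increments": [
    [[0,0,0.8],[0,0,0],1],
    [[0,0,0.8],[0,0,0],1],
    [[0,0,0.5],[0,0,0],1],
    [[0,0,0],[0,0,0],1],
    [[0,0,0],[0,0,0],1]
  ]
}}

```text
time_s: 20.45
position: [0.4518, 0.352, 0.0903]
tcp_rot: [[-0.001, 1.0, -0.002], [1.0, 0.001, -0.001], [-0.001, -0.002, -1.0]]
force: [1.2, -0.1, -1.0]
opening: 0.518
grasp_force: 30.0
```

```bash
python3 to.py .4515 .3524 .055 90
```

```text
t 20.45 pos [0.4518 0.352  0.0903] yaw 90.04 tilt [-0.001 -0.002] open 0.518 F [ 1.2 -0.1 -1. ] grip 30.0
turn z units 0.0 shift now [ 0.01 -0.01  1.18] after turn [ 0.01 -0.01  1.18]
```

{"name": "move_arm", "arguments": {
  "increments": [
    [[0.1,0,0.4],[0,0,0],1],
    [[0,0,0.2],[0,0,0],1],
    [[0,0,0],[0,0,0],1],
    [[0,0,0],[0,0,0],1]
  ]
}}

```text
time_s: 20.78
position: [0.4517, 0.3559, 0.0728]
tcp_rot: [[-0.002, 1.0, -0.0], [1.0, 0.002, -0.0], [-0.0, -0.0, -1.0]]
force: [-0.2, -0.0, -1.2]
opening: 0.521
grasp_force: 30.0
```

```bash
python3 to.py .4515 .3545 .055 90; python3 - <<'E'
from seg import *
s=capture("scene")
cv2.imwrite("pics/jar2.png",cv2.resize(s["img"][250:360,140:290],(800,587),interpolation=cv2.INTER_CUBIC)[:,:,::-1])
E
```

```text
t 20.78 pos [0.4517 0.3559 0.0728] yaw 90.12 tilt [-0. -0.] open 0.521 F [-0.2 -0.  -1.2] grip 30.0
turn z units 0.001 shift now [-0.05 -0.01  0.59] after turn [-0.05 -0.01  0.59]
```

View pics/jar2.png

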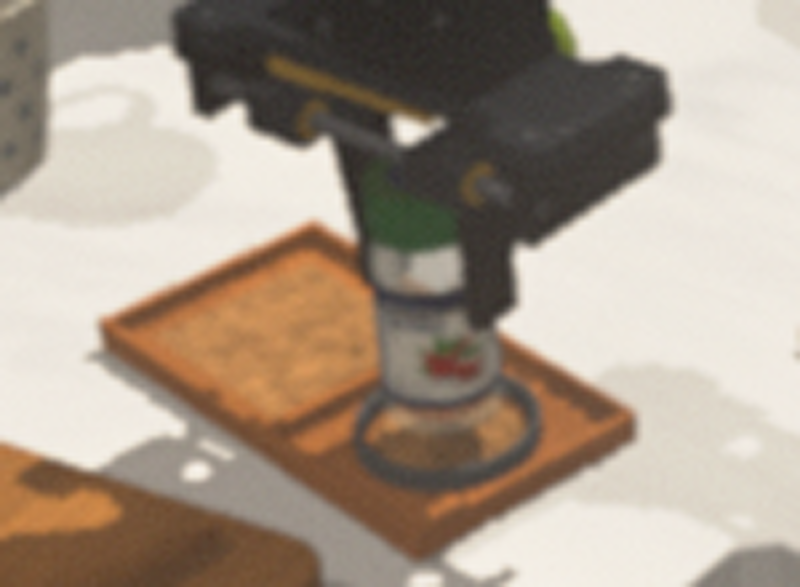

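The jar is centred over the ring, with its bottom near (445,410) and the ring centre at (448,432), so I'll lower it.

{"name": "move_arm", "arguments": {
  "increments": [
    [[-0.04,0,0.3],[0,0,0],1],
    [[0,0,0.2],[0,0,0],1],
    [[0,0,0.08],[0,0,0],1],
    [[0,0,0],[0,0,0],1],
    [[0,0,0],[0,0,0],1]
  ]
}}

```text
time_s: 21.25
position: [0.4517, 0.3547, 0.0552]
tcp_rot: [[-0.002, 1.0, -0.0], [1.0, 0.002, -0.0], [-0.0, -0.0, -1.0]]
force: [0.4, 0.4, -0.7]
opening: 0.52
grasp_force: 30.0
```

{"name": "move_arm", "arguments": {
  "increments": [
    [[0,0,0.04],[0,0,0],1],
    [[0,0,0.0],[0,0,0],1],
    [[0,0,0.0],[0,0,0],1]
  ]
}}

```text
time_s: 21.5
position: [0.4517, 0.3548, 0.055]
tcp_rot: [[-0.002, 1.0, 0.0], [1.0, 0.002, 0.0], [0.0, 0.0, -1.0]]
force: [-0.7, 0.2, 5.9]
opening: 0.517
grasp_force: 30.0
```

{"name": "move_arm", "arguments": {
  "increments": [
    [[0,0,0],[0,0,0],0.4],
    [[0,0,0],[0,0,0],0.3],
    [[0,0,0],[0,0,0],0.15],
    [[0,0,0],[0,0,0],0],
    [[0,0,0],[0,0,0],0],
    [[0,0,0],[0,0,0],0],
    [[0,0,-0.5],[0,0,0],0],
    [[0,0,-1],[0,0,0],0],
    [[0,0,-1],[0,0,0],0],
    [[0,0,-1],[0,0,0],0],
    [[0,0,-1],[0,0,0],0],
    [[0,0,-1],[0,0,0],0],
    [[0,0,0],[0,0,0],0],
    [[0,0,0],[0,0,0],0]
  ]
}}

```text
time_s: 22.67
position: [0.4528, 0.3553, 0.2212]
tcp_rot: [[-0.002, 1.0, 0.004], [1.0, 0.002, 0.002], [0.002, 0.004, -1.0]]
force: [-0.1, -0.1, -0.0]
opening: 1.0
grasp_force: 0.0
```

```bash
python3 to.py .621 .121 .010 82
```

```text
t 22.67 pos [0.4528 0.3553 0.2212] yaw 90.12 tilt [0.002 0.004] open 1.0 F [-0.1 -0.1 -0. ] grip 0.0
turn z units 0.068 shift now [-7.84  5.56  7.05] after turn [-6.95  6.64  7.04]
```

{"name": "move_arm", "arguments": {
  "increments": [
    [[0,0,0],[0,0,0.034],0],
    [[0,0,0],[0,0,0.034],0],
    [[-0.77,0.738,0],[0,0,0],0],
    [[-0.77,0.738,0],[0,0,0],0],
    [[-0.77,0.738,0],[0,0,0],0],
    [[-0.77,0.738,0],[0,0,0],0],
    [[-0.77,0.738,0],[0,0,0],0],
    [[-0.77,0.738,0],[0,0,0],0],
    [[-0.77,0.738,0],[0,0,0],0],
    [[-0.77,0.738,0],[0,0,0],0],
    [[-0.77,0.738,0],[0,0,0],0],
    [[0,0,1],[0,0,0],0],
    [[0,0,1],[0,0,0],0],
    [[0,0,1],[0,0,0],0],
    [[0,0,0],[0,0,0],0],
    [[0,0,0],[0,0,0],0]
  ]
}}

```text
time_s: 24.0
position: [0.6174, 0.1209, 0.1261]
tcp_rot: [[0.14, 0.99, -0.008], [0.99, -0.14, -0.0], [-0.001, -0.008, -1.0]]
force: [0.4, -0.3, 0.8]
opening: 1.001
grasp_force: 0.0
```

```bash
python3 to.py .621 .121 .010 82
```

```text
t 24.0 pos [0.6174 0.1209 0.1261] yaw 81.95 tilt [-0.001 -0.008] open 1.001 F [ 0.4 -0.3  0.8] grip 0.0
turn z units -0.0 shift now [0.03 0.15 3.87] after turn [0.02 0.12 3.87]
```

{"name": "move_arm", "arguments": {
  "increments": [
    [[0,0.08,1],[0,0,0],0],
    [[0,0,1],[0,0,0],0],
    [[0,0,1],[0,0,0],0],
    [[0,0,0.5],[0,0,0],0],
    [[0,0,0.36],[0,0,0],0],
    [[0,0,0],[0,0,0],0],
    [[0,0,0],[0,0,0],0],
    [[0,0,0],[0,0,0],1],
    [[0,0,0],[0,0,0],1],
    [[0,0,0],[0,0,0],1],
    [[0,0,0],[0,0,0],1],
    [[0,0,0],[0,0,0],1],
    [[0,0,0],[0,0,0],1],
    [[0,0,0],[0,0,0],1],
    [[0,0,0],[0,0,0],1],
    [[0,0,0],[0,0,0],1]
  ]
}}

```text
time_s: 25.33
position: [0.6222, 0.1207, 0.0136]
tcp_rot: [[0.14, 0.99, -0.0], [0.99, -0.14, -0.0], [-0.0, -0.0, -1.0]]
force: [-0.9, -0.2, 2.4]
opening: 0.507
grasp_force: 30.0
```

```bash
python3 to.py .5555 .3385 .018 82
```

```text
t 25.33 pos [0.6222 0.1207 0.0136] yaw 81.96 tilt [-0. -0.] open 0.507 F [-0.9 -0.2  2.4] grip 30.0
turn z units -0.0 shift now [ 6.88 -3.22 -0.15] after turn [ 6.88 -3.21 -0.15]
```

{"name": "move_arm", "arguments": {
  "increments": [
    [[0,0,-0.4],[0,0,0],1],
    [[0,0,-0.7],[0,0,0],1],
    [[0,0,-1],[0,0,0],1],
    [[0,0,-1],[0,0,0],1],
    [[0,0,-1],[0,0,0],1],
    [[0,0,-1],[0,0,0],1],
    [[0,0,0],[0,0,0.054],1],
    [[0,0,0],[0,0,0.054],1],
    [[0,0,0],[0,0,0.054],1],
    [[0,0,0],[0,0,0.054],1],
    [[0,0,0],[0,0,0.054],1],
    [[0,0,0],[0,0,0.054],1],
    [[0,0,0],[0,0,0.054],1],
    [[0,0,0],[0,0,0.054],1],
    [[0,0,0],[0,0,0.054],1],
    [[0,0,0],[0,0,0.054],1],
    [[0,0,0],[0,0,0.054],1],
    [[0,0,0],[0,0,0.054],1],
    [[0,0,0],[0,0,0.054],1],
    [[0,0,0],[0,0,0.054],1]
  ]
}}

```text
time_s: 27.0
position: [0.6223, 0.1207, 0.1671]
tcp_rot: [[0.987, -0.158, 0.0], [-0.158, -0.987, -0.0], [0.0, -0.0, -1.0]]
force: [-0.5, -0.2, -1.3]
opening: 0.504
grasp_force: 30.0
```

```bash
python3 to.py .5575 .3385 .022 -8.7
```

```text
t 27.0 pos [0.6223 0.1207 0.1671] yaw -9.08 tilt [ 0. -0.] open 0.504 F [-0.5 -0.2 -1.3] grip 30.0
turn z units -0.003 shift now [-3.28 -6.83  4.84] after turn [-3.23 -6.85  4.84]
```

{"name": "move_arm", "arguments": {
  "increments": [
    [[-0.41,-0.855,0],[0,0,0],1],
    [[-0.41,-0.855,0],[0,0,0],1],
    [[-0.41,-0.855,0],[0,0,0],1],
    [[-0.41,-0.855,0],[0,0,0],1],
    [[-0.41,-0.855,0],[0,0,0],1],
    [[-0.41,-0.855,0],[0,0,0],1],
    [[-0.41,-0.855,0],[0,0,0],1],
    [[-0.41,-0.855,0],[0,0,0],1],
    [[0,0,0],[0,0,0],1],
    [[0,0,0],[0,0,0],1],
    [[0,0,1],[0,0,0],1],
    [[0,0,1],[0,0,0],1],
    [[0,0,1],[0,0,0],1],
    [[0,0,0.8],[0,0,0],1],
    [[0,0,0.5],[0,0,0],1],
    [[0,0,0.25],[0,0,0],1],
    [[0,0,0],[0,0,0],1],
    [[0,0,0],[0,0,0],1]
  ]
}}

```text
time_s: 28.5
position: [0.5572, 0.3378, 0.0304]
tcp_rot: [[0.988, -0.153, 0.001], [-0.153, -0.988, 0.0], [0.001, -0.0, -1.0]]
force: [-0.2, 0.4, -0.6]
opening: 0.505
grasp_force: 30.0
```

```bash
python3 to.py .5575 .3385 .022 -8.7
```

```text
t 28.5 pos [0.5572 0.3378 0.0304] yaw -8.82 tilt [ 0.001 -0.   ] open 0.505 F [-0.2  0.4 -0.6] grip 30.0
turn z units -0.001 shift now [ 0.01 -0.02  0.28] after turn [ 0.01 -0.02  0.28]
```

{"name": "move_arm", "arguments": {
  "increments": [
    [[0,0,0.2],[0,0,0],1],
    [[0,0,0.06],[0,0,0],1],
    [[0,0,0],[0,0,0],1],
    [[0,0,0],[0,0,0],1]
  ]
}}

```text
time_s: 28.83
position: [0.5566, 0.3386, 0.0227]
tcp_rot: [[0.988, -0.152, 0.001], [-0.152, -0.988, 0.0], [0.001, -0.0, -1.0]]
force: [0.0, -0.0, 0.4]
opening: 0.506
grasp_force: 30.0
```

{"name": "move_arm", "arguments": {
  "increments": [
    [[0,0,0],[0,0,0],0.42],
    [[0,0,0],[0,0,0],0.35],
    [[0,0,0],[0,0,0],0.25],
    [[0,0,0],[0,0,0],0.1],
    [[0,0,0],[0,0,0],0],
    [[0,0,0],[0,0,0],0],
    [[0,0,0],[0,0,0],0],
    [[0,0,-0.5],[0,0,0],0],
    [[0,0,-1],[0,0,0],0],
    [[0,0,-1],[0,0,0],0],
    [[0,0,-1],[0,0,0],0],
    [[0,0,-1],[0,0,0],0],
    [[0,0,-1],[0,0,0],0],
    [[0,0,-1],[0,0,0],0],
    [[0,1,0],[0,0,0],0],
    [[0,1,0],[0,0,0],0],
    [[0,1,0],[0,0,0],0],
    [[0,1,0],[0,0,0],0],
    [[0,1,0],[0,0,0],0],
    [[0,1,0],[0,0,0],0]
  ]
}}

```text
time_s: 30.5
position: [0.5284, 0.1593, 0.2173]
tcp_rot: [[0.988, -0.152, 0.0], [-0.152, -0.988, -0.0], [0.0, 0.0, -1.0]]
force: [-0.0, 0.2, -0.1]
opening: 1.001
grasp_force: 0.0
```

```bash
python3 - <<'E'
from seg import *
c=capture("top");s=capture("scene")
cv2.imwrite("pics/end_top.png",c["img"][:,:,::-1])
cv2.imwrite("pics/end.png",np.hstack([cv2.resize(c["img"][165:300,100:235],(400,400)),cv2.resize(s["img"][200:380,120:300],(400,400))])[:,:,::-1])
for l,z in(("lime_centre",.031),("spice_jar",.006),("lemon_centre",.036),("salt_shaker",.006),("garlic",0),("pink_cup",0)):
  for q in(c,s):
    print(l,[(r["confidence"],ray(q,np.array(r["xy"])*[640,480],z).round(3)) for r in pinpoint(q,l)[:2]])
E
```

```text
lime_centre []
lime_centre [(0.64, array([0.565, 0.329, 0.031]))]
spice_jar [(0.59, array([0.453, 0.359, 0.006]))]
spice_jar [(0.89, array([0.452, 0.358, 0.006]))]
lemon_centre [(0.58, array([ 0.448, -0.35 ,  0.036])), (0.24, array([0.465, 0.006, 0.036]))]
lemon_centre [(0.69, array([ 0.45 , -0.355,  0.036]))]
salt_shaker [(0.65, array([ 0.555, -0.341,  0.006]))]
salt_shaker [(0.65, array([ 0.56 , -0.366,  0.006])), (0.64, array([ 0.595, -0.094,  0.006]))]
garlic [(0.94, array([0.461, 0.011, 0.   ]))]
garlic [(0.75, array([0.468, 0.001, 0.   ])), (0.74, array([ 0.482, -0.341,  0.   ]))]
pink_cup [(0.6, array([ 0.613, -0.111,  0.   ]))]
pink_cup [(0.6, array([ 0.613, -0.102,  0.   ]))]
```

View pics/end.png

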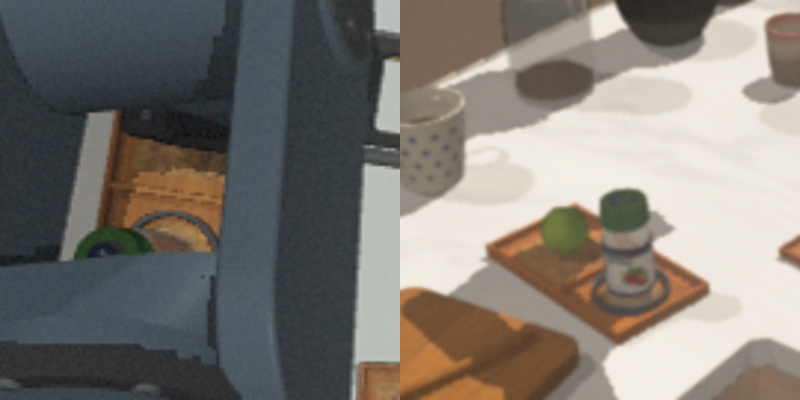

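View pics/end_top.png

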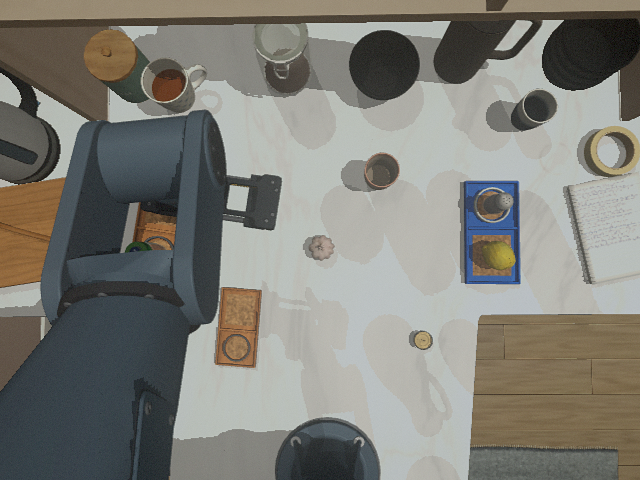

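The scene view shows the lime at (565,230) in the wooden bay and the jar upright in its ring at (630,250). The top view shows the salt and lemon seated in the blue tray, with garlic (320,247) and cup (381,170) where they started.

```bash
python3 -c "
from rig import *
print(hand_in())"
```

```text
the job is handed in; nothing more can be done
None
```

I made up both kits and handed the job in at about 31 s. My last camera check showed all four things in place and the garlic and cup unmoved, but the hand-in returned no verdict.

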